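Seat a drilled block in a grinding fixture and snap its clamp over

TASK

Slide the small drilled block along its channel in the grinding fixture until it is fully home against the end stop and press it there for a moment with about 15 N to seat it, never more than 20 N. Then push the rocker clamp's handle over past its centre, without forcing it (it needs no more than about 15 N), so that it snaps shut and holds the block there. Leave the other things on the bench where they are.

Things in the scene. Friction and masses are not known exactly. Their poses are not given: they have to be found in the camera images.
- fixture: Steel grinding fixture fixed to the bench: bed plate 320 x 130 x 12 mm. Origin: centre of its underside, at bench height; +x runs along the channel towards the end stop and the clamp, z up. The channel lies along y = 0 between two rails (inner faces at y = +/-26.5 mm, 12 mm high above the bed, from x = -120 to +40 mm). All fixture x, y below are in this frame.
- clamp: The rocker clamp, one rigid piece: handle up, hold-down arm with pad towards the block. Origin: its hinge, at fixture x = 85 mm, y = 0, 75 mm above the bench, between two bracket cheeks (x = 67 to 117 mm, y up to +/-26 mm, up to 84 mm above the bench). The hinge turns about the fixture's y.
- block: The workpiece: small aluminium block 70 (x, along the channel) x 50 x 40 mm high, small holes in its top, about 0.36 kg, loose on the bed in the channel with 1.5 mm of play to each rail, 45 to 82 mm short of the stop. Origin: centre of its underside (12 mm above the bench); axes as the fixture's. Friction is some 2 to 6 N, in jerks; at the stop the force rises at once.
- pin (a joint): Brass feeler pin, sticks 4 mm out of the end stop (dark steel block across the channel, 46 mm wide, 26 mm high above the bed; its square face is at fixture x = 20 to 42 mm, set anew each time and not measured: find it by feel). Value in m: 0 = fully out, 0.004 = pushed flush with the stop's face, block fully home. Its weak spring cannot push the block back.
- rocker (a joint): Rocker clamp's angle, rad: 0 = open (handle leans away from the block), 0.42 = dead centre (handle upright), 0.84 = shut with the pad on the block (0.90 with nothing under it). A spring drives it away from centre to either side: short of it it falls back open, past it it snaps shut by itself. Resists most at the start (about 9 N at the handle's bar), ever less to the centre.
- handle (a point): Clamp handle: round black cross bar 80 mm long (along fixture y), 18 mm in diameter, on a 12 mm round stem. This point: centre of the bar, 90 mm from the hinge. Open: at fixture x = 122 mm, 157 mm above the bench; at centre: x = 85, 165 mm high; shut: x = 48, 157 mm high. To shut the clamp, push the bar in the fixture's -x direction from its far (+x) side.
- pad (a point): The clamp's hold-down arm: a steel bar 22 mm wide reaching 80 mm from the hinge, with a round rubber pad 16 mm in diameter under its end. This point: centre of the pad's underside. Open, it is raised over the channel; shut, the pad presses on the block's top at fixture x = 5 mm, 52 mm above the bench.
- disc: Loose grinding disc, 100 mm in diameter, 6 mm thick, flat on the bench beside the fixture. Origin: centre of its underside.
- bolt_box: Open cardboard box of bolts, 100 x 80 x 45 mm, on the bench beside the fixture. Origin: centre of its underside.
- spare_block: Big drilled block with a foot flange, 140 x 100 x 90 mm, not part of the job. Origin: centre of its underside.
- disc_stack: Stack of four grinding discs, 115 mm in diameter, 30 mm high. Origin: centre of its underside.
- grinder: Angle grinder lying on the bench, about 270 x 170 x 66 mm. Origin: under its middle.
- wrench: Steel wrench, 180 mm, lying flat. Origin: under its middle.
Not all that is in view belongs to the job. Several things have the shape of the block; the one meant has the colours described above.

How it is judged:
On the way, in this order (a step that is already met when the one before it is completed fails the run):
1. the block sits fully home against the end stop (feeler pin pressed in), pressed there with more than 9 N by the fingers, while the clamp is still open (value of joint pin above 0.0027 m and contact force between the fingers and block above 9 N and value of joint rocker below 0.2 rad), for 0.1 s.
2. the rocker clamp has snapped over and its pad presses on the block (value of joint pin above 0.0027 m and value of joint rocker between 0.79 and 0.875 rad and contact force between clamp and block above 2.5 N), for 0.3 s.
At the end, for the whole second after the job is handed in: The block lies flat and still in the channel against the end stop (feeler pin pushed in by more than 2.7 mm of 4, so less than 1.3 mm from home), and the rocker clamp is shut on it (rocker angle 0.79 to 0.875 rad, its pad pressing on the block with more than 2.5 N) (all of step 2 and linear speed of block below 0.01 m/s and angle between block's own z axis and vertical below 0.05 rad); the robot touches nothing.
It fails at once if the block is pushed with more than 22 N (contact force between the fingers and block above 22 N).
It fails at once if the clamp is pushed with more than 24 N (contact force between the fingers and clamp above 24 N).
It fails at once if another thing on the bench is shifted by more than 20 mm (distance of any of disc, bolt_box, spare_block, disc_stack, grinder, wrench from where it was at the start of the episode above 0.02 m).
It also fails if it takes over 64 s, if anything falls off the work surface, if the arm or the gripper's body presses on something with over 40 N, if the wrist force passes 120 N, or if a joint passes its speed limit or range.

ROBOT

A 6-joint arm with a two-finger parallel gripper is mounted at the origin on the work surface. World frame = base frame: x ahead of the robot, y to its left, z up, the work surface at z = 0. Lengths are in m, angles in rad, forces in N, time in s.
With the tool pointing down it reaches from about 0.35 to 0.975 m from the base axis. Payload 4.9 kg.
Tool frame: the origin (TCP) lies at the very end of the fingers, on their centre line; the grasp point (between the pads) lies 19 mm behind it; z points along the fingers, y is the line along which they close (so a half turn about z gives the same grasp; the last joint's range is limited). The gripper opens to 85 mm and grips with 20 to 120 N. Pads are 22 mm wide; open, the fingers measure 114 mm over their backs; the gripper's body (76 mm by 85 mm) begins 54 mm behind the grasp point. The pads swing forward as they close: fully open they stand 13 mm farther back than shut.
Start: joints at [-1.438, 0.053, 1.613, -0, 1.476, -0.119], TCP at [0.156, -0.605, 0.231] pointing down, gripper open.
Joint ranges: [-3.01, 3.01], [-1.01, 2.22], [0.06, 2.58], [-1.02, 4.17], [0.09, 2.62], [-3.14, 3.14]. Speed limits (rad/s): [2.57, 2.57, 3.14, 3.14, 3.14, 3.14].

INTERFACE

Orientations are given as a rotation vector (axis times angle).
In Python, from station import * gives the robot as it stands.
- The arm moves only by the shell command python3 -m crank 'ROWS' [OPENING] [FORCE]. ROWS is JSON, a list of rows, each an object with "offset": the shift along the tool's x, y, z in m, a list of three; "twist": the turn, a rotation vector about the tool's x, y, z in degrees, a list of three. In form: [{"offset": [x, y, z], "twist": [rx, ry, rz]}, ...]. A call has 1 to 20 rows; each row is the pose to reach, as a shift and turn from the pose commanded when the call began, along the tool's axes at that moment; what a row does not reach only later rows make up. A row lasts 1/8 s, in which the tool goes at most 62.5 mm and 10.7 degrees, less where a joint would pass 70% of its speed; a pose out of reach is approached as far as the arm can. A call with a gripper value outside its range is refused whole. OPENING is the opening, from 0 (shut) to 1 (fully open), set as the call begins (- or left out, the last holds). The fingers move at their own pace and stop on an object; FORCE is the grip in N (left out, the last holds). Time passes only in rows, so rows that repeat a pose let the fingers close. It gives the time, the measured TCP pose, the force, the opening and the grip force at its end, in the units of the state.
- get_obs(): the state, without advancing time (a new reading comes with each control period).
- get_image(name): name is "scene" or "top" or "wrist"; returns the picture (400x640x3 uint8, red, green, blue); there is no depth.
- get_calibration(name): a dict with "intrinsics" (3x3 intrinsics, pixels), "world_from_camera" (4x4, takes a point from camera to world coordinates); the wrist camera has in their place "tool_from_camera" (4x4, takes a point from camera to tool coordinates, whose origin is the TCP and whose axes are the flange's). Camera axes: x right, y up, looking along -z (the intrinsics and any distortion apply to the point x, -y, -z); pixel columns grow to the right and rows downward; lengths in m; the calibration is good to about 2 mm. A picture is of the moment at which its call begins: read the wrist's pose just before it. get_calibration takes no time and is no camera call.
- finish_job(): hands the job in; it is judged then, once.
Trained networks look in the newest picture that a camera, given by its name, has taken for a name from the list of things; names that differ only in an ending like _2 or _b are one class to them, and where a whole thing is asked for, a point or a joint stands for the part that bears it (a point fixed in the world has none). Each returns a list of dicts, best first, with "confidence" (0 to 1); they miss things now and then, are a little off and sometimes report something else, mostly with a low value. They report only what shows in the picture. A call takes as long as a camera call. They do not tell look-alikes from the thing itself.
- cut_out(query, camera): "region" (400x640 bool, what is visible of it) and "rect" ([centre column, centre row, width, height] in pixels, round what is visible of it).
The state is a dict: "t": time; "q": joint angles; "dq": joint speeds; "effort": joint torques, N m; "tool_pos": TCP position; "tool_rot": TCP orientation; "contact_force": force on the tool from outside, world axes, zero at the start; "wrist_torque": the same for the moment, N m; "opening": finger opening in m; "grip_force": force on a finger pad.
Only numpy, scipy, OpenCV 4.12 (cv2) and the standard library are available. Lean on these libraries where they do the work, as an engineer would, in place of code of your own. Each camera call takes 0.05 s, during which the arm holds its last target. There are 200 camera calls.

## Working session

There is one attempt and no reset: what is moved stays moved. The work goes in short steps, Python scripts to look and compute and a shell command to move; the robot and the scene stay as the last step left them, time stands still between calls to the robot, and variables do not carry over. Pictures are saved under pics/ and viewed, at most 10 in all, crops included, and the job is handed in when it is done.

```bash
mkdir -p pics; ls; python3 - <<'E'
from station import *
import cv2,numpy as np
for n in ("scene","top"):
    im=get_image(n); cv2.imwrite(f"pics/{n}0.png",im[:,:,::-1])
    c=get_calibration(n); print(n,np.round(c["intrinsics"],1).tolist(),np.round(c["world_from_camera"],3).tolist(), [k for k in c])
    for q in ("fixture","clamp","block","handle"):
        print(q,[(round(d["confidence"],2),np.round(d["rect"]).tolist()) for d in cut_out(q,n)][:5])
o=get_obs();print(o["tool_rot"],o["contact_force"],o["t"])
E
```

```text
pics
scene [[479.8, 0.0, 317.9], [0.0, 479.8, 198.3], [0.0, 0.0, 1.0]] [[-0.695, -0.588, 0.414, 1.156], [0.719, -0.567, 0.402, 0.528], [-0.001, 0.576, 0.817, 1.235], [0.0, 0.0, 0.0, 1.0]] ['intrinsics', 'world_from_camera']
fixture [(0.87, [348.0, 238.0, 113.0, 72.0]), (0.38, [492.0, 281.0, 72.0, 92.0])]
clamp [(0.73, [328.0, 228.0, 47.0, 27.0])]
block [(0.86, [296.0, 307.0, 34.0, 33.0]), (0.8, [332.0, 162.0, 23.0, 29.0]), (0.63, [423.0, 196.0, 26.0, 25.0]), (0.63, [365.0, 324.0, 28.0, 35.0]), (0.56, [368.0, 226.0, 27.0, 26.0])]
handle [(0.87, [327.0, 229.0, 44.0, 32.0])]
top [[387.8, 0.0, 315.0], [0.0, 387.8, 198.1], [0.0, 0.0, 1.0]] [[0.0, 0.986, -0.165, 0.346], [-1.0, 0.001, 0.003, -0.005], [0.003, 0.165, 0.986, 1.373], [0.0, 0.0, 0.0, 1.0]] ['intrinsics', 'world_from_camera']
fixture [(0.9, [286.0, 200.0, 66.0, 94.0]), (0.21, [329.0, 207.0, 28.0, 32.0])]
clamp [(0.67, [297.0, 173.0, 25.0, 39.0])]
block [(0.89, [231.0, 151.0, 23.0, 20.0]), (0.87, [267.0, 274.0, 17.0, 15.0]), (0.7, [287.0, 198.0, 64.0, 99.0]), (0.63, [280.0, 214.0, 24.0, 20.0]), (0.62, [275.0, 129.0, 25.0, 26.0])]
handle [(0.66, [294.0, 172.0, 23.0, 43.0])]
[-3.11665282e+00 -3.94439584e-01  3.43897379e-06] [0.11329779 0.16795074 0.23055594] 0.5
```

```bash
python3 - <<'E'
import cv2,numpy as np
a=cv2.imread("pics/scene0.png");b=cv2.imread("pics/top0.png")
# left: scene crop, right: top crop
A=cv2.resize(a[150:350,240:460],None,fx=1.8,fy=1.8,interpolation=cv2.INTER_CUBIC)
B=cv2.resize(b[110:290,220:350],None,fx=3.0,fy=3.0,interpolation=cv2.INTER_CUBIC)
h=max(A.shape[0],B.shape[0]);C=np.zeros((h,A.shape[1]+B.shape[1],3),np.uint8);C[:A.shape[0],:A.shape[1]]=A;C[:B.shape[0],A.shape[1]:]=B
print(C.shape);cv2.imwrite("pics/crop1.png",C)
E
```

```text
(540, 786, 3)
```

View pics/scene0.png

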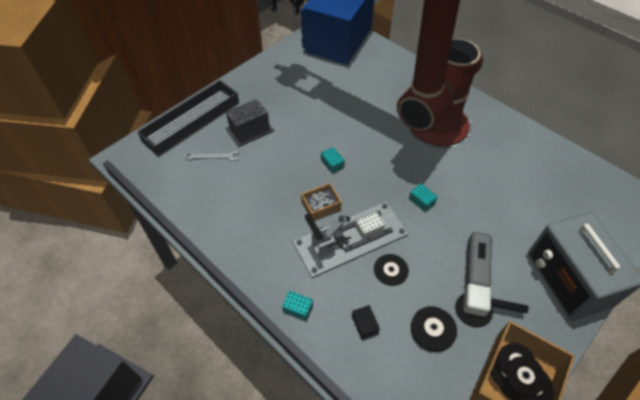

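View pics/crop1.png

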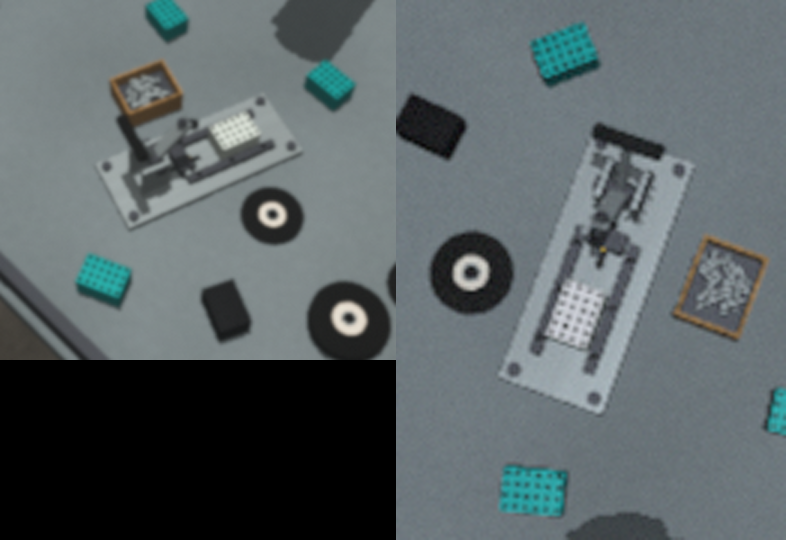

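The scene shows a silver-white drilled block in the channel at scene (370,223) / top (280,214); that is the target. The look-alikes lie loose on the bench: teal blocks at scene (332,158), (423,196) and (297,304), and a black one at (365,320). The clamp handle is at scene (316,225) / top (297,157), leaning away from the robot.

```bash
cat > h.py <<'E'
from station import *
import cv2,numpy as np
from scipy.spatial.transform import Rotation as R
def ray(c,px,z,T=None):
    K=c["intrinsics"];T=c["world_from_camera"] if T is None else T
    K=np.array(K);T=np.array(T)
    d=np.linalg.inv(K)@np.array([px[0],px[1],1.]);d=T[:3,:3]@np.array([d[0],-d[1],-d[2]])
    return T[:3,3]+d*(z-T[2,3])/d[2]
def proj(c,p,T=None):
    K=np.array(c["intrinsics"]);T=np.array(c["world_from_camera"] if T is None else T)
    q=T[:3,:3].T@(np.array(p)-T[:3,3]);u=K@np.array([q[0],-q[1],-q[2]]);return u[:2]/u[2]
E
python3 - <<'E'
from h import *
from scipy.optimize import least_squares
top=get_calibration("top");sc=get_calibration("scene")
ct=lambda x,y:(220+(x-396+.5)/3-.5,110+(y+.5)/3-.5); cs=lambda x,y:(240+(x+.5)/1.8-.5,150+(y+.5)/1.8-.5)
for n,p in dict(nl=(499,376),nr=(605,412),fr=(694,163)).items(): print(n,ray(top,ct(*p),.012).round(4))
# corners fixture frame: near robot x=-160
F=[((-.16,.065),ct(499,376),top),((-.16,-.065),ct(605,412),top),((.16,-.065),ct(694,163),top),
   ((-.16,.065),cs(302,153),sc),((-.16,-.065),cs(262,94),sc),((.16,-.065),cs(97,166),sc),((.16,.065),cs(131,229),sc)]
def P(v,x,y,z):
    c,s=np.cos(v[2]),np.sin(v[2]);return [v[0]+c*x-s*y,v[1]+s*x+c*y,z]
f=lambda v:np.concatenate([proj(c,P(v,*xy,.012))-px for xy,px,c in F])
r=least_squares(f,[.35,.05,-.3]);print(r.x,np.degrees(r.x[2]),r.fun.round(1))
v=r.x
print("handle bar pred",proj(top,P(v,.122,0,.157)),proj(sc,P(v,.122,0,.157)), "crop seen",ct(629,140),cs(133,138))
for p,cam,z in ((ct(577,313),top,.052),(cs(236,131),sc,.052)):
    w=ray(cam,p,z);d=w[:2]-v[:2];c,s=np.cos(v[2]),np.sin(v[2]);print("block fix",c*d[0]+s*d[1],-s*d[0]+c*d[1],w)
E
```

```text
nl [0.4436 0.2044 0.012 ]
nr [0.4019 0.0802 0.012 ]
fr [ 0.6996 -0.0236  0.012 ]
[ 0.57223925  0.09403496 -0.33492056] -19.189534766344362 [-1.1  0.3 -1.5  0.6 -1.  -0.6  0.6 -1.6 -0.1 -0.9 -1.8 -0.5 -1.   0.6]
handle bar pred [295.63866881 156.34182051] [312.81274694 227.32454586] crop seen (297.3333333333333, 156.33333333333334) (313.6666666666667, 226.44444444444446)
block fix -0.06182820309716917 -0.003609288791226982 [0.51266009 0.11094878 0.052     ]
block fix -0.06419413499796181 0.003135139510796796 [0.51264247 0.11809614 0.052     ]
```

```bash
cat >> h.py <<'E'
V=[0.5722,0.0940,-0.3349]
def W(x,y,z): 
    c,s=np.cos(V[2]),np.sin(V[2]);return np.array([V[0]+c*x-s*y,V[1]+s*x+c*y,z])
def toF(w):
    c,s=np.cos(V[2]),np.sin(V[2]);d=np.array(w)[:2]-V[:2];return np.array([c*d[0]+s*d[1],-s*d[0]+c*d[1],w[2]])
def ori(tilt,half=0):  # tool z leans to +fixture x by tilt deg; tool x along +-fixture x
    Rf=R.from_euler("z",V[2]);t=np.radians(tilt)
    z=np.array([np.sin(t),0,-np.cos(t)]);x=np.array([np.cos(t),0,np.sin(t)])
    if half:x=-x
    return Rf*R.from_matrix(np.c_[x,np.cross(z,x),z])
def rel(p,Q,ob=None):
    ob=ob or get_obs();R0=R.from_rotvec(ob["tool_rot"])
    return (R0.inv().apply(np.array(p)-ob["tool_pos"])).round(4).tolist(),np.degrees((R0.inv()*Q).as_rotvec()).round(2).tolist()
def st():
    o=get_obs();F=R.from_euler("z",V[2]).inv()
    print("t",round(o["t"],2),"tcpF",(1e3*toF(o["tool_pos"])).round(1),"forceF",F.apply(o["contact_force"]).round(1),"open",round(o["opening"],4))
E
python3 - <<'E'
from h import *
print(np.array(get_calibration("wrist")["tool_from_camera"]).round(3).tolist())
for h in (0,1): print(rel([.38,-.30,.27],ori(20,h)))
for h in (0,1): print(rel(W(-.15,0,.22),ori(20,h)),W(-.15,0,.22))
E
```

```text
[[0.0, 0.952, 0.305, 0.078], [1.0, -0.0, -0.0, -0.0], [0.0, 0.305, -0.952, -0.143], [0.0, 0.0, 0.0, 1.0]]
([0.2933, -0.2397, -0.0387], [-5.87, 19.42, 33.27])
([0.2933, -0.2397, -0.0387], [-25.48, -7.7, -144.48])
([0.4526, -0.6565, 0.0113], [-5.87, 19.42, 33.27]) [0.43053352 0.14330121 0.22      ]
([0.4526, -0.6565, 0.0113], [-25.48, -7.7, -144.48]) [0.43053352 0.14330121 0.22      ]
```

```bash
python3 -m crank '[{"offset":[0.29,-0.24,-0.04],"twist":[-10,-3,-58]},{"offset":[0.29,-0.24,-0.04],"twist":[-10,-3,-58]},{"offset":[0.29,-0.24,-0.04],"twist":[-10,-3,-58]},{"offset":[0.29,-0.24,-0.04],"twist":[-10,-3,-58]},{"offset":[0.29,-0.24,-0.04],"twist":[-10,-3,-58]},{"offset":[0.29,-0.24,-0.04],"twist":[-10,-3,-58]},{"offset":[0.29,-0.24,-0.04],"twist":[-10,-3,-58]},{"offset":[0.29,-0.24,-0.04],"twist":[-10,-3,-58]}]' 0 20; python3 - <<'E'
from h import *
st();print(get_obs()["q"]);print(rel(W(-.15,0,.22),ori(20,1)))
E
```

```text
t: 1.5
tool_pos: [0.3768, -0.3006, 0.2715]
tool_rot: [2.392, 1.758, -0.043]
contact_force: [0.2, -0.6, -1.0]
opening: 0.0004
grip_force: 0.0
t 1.5 tcpF [ -54.8 -436.8  271.5] forceF [ 0.4 -0.5 -1. ] open 0.0004
[-0.7969954  -0.43713752  1.97833401 -0.05314671  1.43364015 -0.49066974]
([0.442, -0.0837, -0.0141], [-15.24, -4.84, -86.48])
```

```bash
python3 -m crank '[{"offset":[0.442,-0.084,-0.014],"twist":[-15.2,-4.8,-86.5]},{"offset":[0.442,-0.084,-0.014],"twist":[-15.2,-4.8,-86.5]},{"offset":[0.442,-0.084,-0.014],"twist":[-15.2,-4.8,-86.5]},{"offset":[0.442,-0.084,-0.014],"twist":[-15.2,-4.8,-86.5]},{"offset":[0.442,-0.084,-0.014],"twist":[-15.2,-4.8,-86.5]},{"offset":[0.442,-0.084,-0.014],"twist":[-15.2,-4.8,-86.5]},{"offset":[0.442,-0.084,-0.014],"twist":[-15.2,-4.8,-86.5]},{"offset":[0.442,-0.084,-0.014],"twist":[-15.2,-4.8,-86.5]},{"offset":[0.442,-0.084,-0.014],"twist":[-15.2,-4.8,-86.5]},{"offset":[0.442,-0.084,-0.014],"twist":[-15.2,-4.8,-86.5]}]'; python3 - <<'E'
from h import *
st();o=get_obs();print(o["q"],rel(W(-.15,0,.22),ori(20,1)))
im=get_image("wrist").copy();c=get_calibration("wrist")
T=np.eye(4);T[:3,:3]=R.from_rotvec(o["tool_rot"]).as_matrix();T[:3,3]=o["tool_pos"];T=T@np.array(c["tool_from_camera"])
np.save("T1.npy",T)
def dot(p,col): 
    u=proj(c,W(*p),T);cv2.circle(im,tuple(int(round(a)) for a in u),3,col,1);return u.round().tolist()
print([dot((x,y,.012),(255,0,0)) for x in(-.16,.16) for y in (-.065,.065)])
print([dot((x,y,.024),(0,255,0)) for x in(-.12,.04) for y in (-.0265,.0265)])
print([dot((-.063+x,y,.052),(255,0,255)) for x in(-.035,.035) for y in (-.025,.025)])
print([dot((.122,y,.157),(0,0,255)) for y in (-.04,.04)])
cv2.imwrite("pics/w1.png",im[:,:,::-1])
E
```

```text
t: 2.75
tool_pos: [0.4308, 0.1421, 0.2194]
tool_rot: [0.471, 2.758, -0.083]
contact_force: [0.8, 0.1, 0.4]
opening: 0.0003
grip_force: 0.0
t 2.75 tcpF [-149.3   -1.   219.4] forceF [0.7 0.3 0.4] open 0.0003
[ 0.27606901 -0.57298121  2.17391359 -0.20782122  1.25971837 -0.9207681 ] ([0.0004, 0.001, -0.0007], [-0.09, -0.11, -0.17])
[[257.0, 88.0], [398.0, 87.0], [284.0, 301.0], [371.0, 301.0]]
[[300.0, 133.0], [355.0, 133.0], [306.0, 250.0], [349.0, 250.0]]
[[301.0, 168.0], [354.0, 168.0], [304.0, 224.0], [351.0, 224.0]]
[[291.0, 392.0], [365.0, 392.0]]
```

View pics/w1.png

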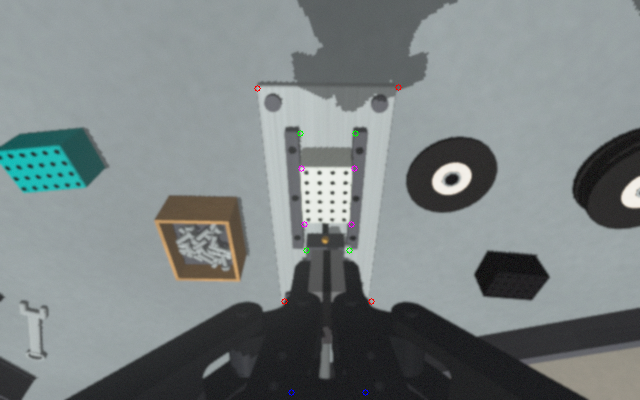

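The wrist picture agrees with the model: the block top fills about (302–353, 166–223), the stop and brass pin are at (325,240), and the plate corners match. I'll go down behind the block.

```bash
python3 -m crank '[{"offset":[0.012,0.001,0.046],"twist":[0,0,0]},{"offset":[0.023,0.001,0.091],"twist":[0,0,0]},{"offset":[0.035,0.001,0.137],"twist":[0,0,0]},{"offset":[0.046,0.001,0.182],"twist":[0,0,0]},{"offset":[0.046,0.001,0.182],"twist":[0,0,0]},{"offset":[0.046,0.001,0.182],"twist":[0,0,0]}]'; python3 -c "
from h import *
st()"
```

```text
t: 3.55
tool_pos: [0.4499, 0.1379, 0.035]
tool_rot: [0.468, 2.756, -0.081]
contact_force: [-0.3, 0.9, 0.2]
opening: -0.0004
grip_force: 0.0
t 3.55 tcpF [-129.9    1.3   35. ] forceF [-0.6  0.7  0.2] open -0.0004
```

```bash
python3 -m crank '[{"offset":[-0.0047,-0.001,0.0017],"twist":[0,0,0]},{"offset":[-0.0094,-0.001,0.0034],"twist":[0,0,0]},{"offset":[-0.0117,-0.001,0.0043],"twist":[0,0,0]},{"offset":[-0.0141,-0.001,0.0051],"twist":[0,0,0]},{"offset":[-0.0164,-0.001,0.006],"twist":[0,0,0]},{"offset":[-0.0188,-0.001,0.0068],"twist":[0,0,0]},{"offset":[-0.0211,-0.001,0.0077],"twist":[0,0,0]},{"offset":[-0.0235,-0.001,0.0086],"twist":[0,0,0]},{"offset":[-0.0258,-0.001,0.0094],"twist":[0,0,0]},{"offset":[-0.0282,-0.001,0.0103],"twist":[0,0,0]}]'; python3 -c "
from h import *
st()"
```

```text
t: 4.8
tool_pos: [0.4765, 0.1273, 0.0329]
tool_rot: [0.467, 2.759, -0.082]
contact_force: [-1.1, 1.5, 1.5]
opening: -0.0002
grip_force: 1.1
t 4.8 tcpF [-101.4    0.    32.9] forceF [-1.5  1.1  1.5] open -0.0002
```

```bash
python3 -m crank '[{"offset":[-0.0019,0,0.0007],"twist":[0,0,0]},{"offset":[-0.0038,0,0.0014],"twist":[0,0,0]},{"offset":[-0.0056,0,0.0021],"twist":[0,0,0]},{"offset":[-0.0075,0,0.0027],"twist":[0,0,0]},{"offset":[-0.0094,0,0.0034],"twist":[0,0,0]},{"offset":[-0.0113,0,0.0041],"twist":[0,0,0]},{"offset":[-0.0132,0,0.0048],"twist":[0,0,0]},{"offset":[-0.015,0,0.0055],"twist":[0,0,0]}]'; python3 - <<'E'
from h import *
st();o=get_obs();print(rel(o["tool_pos"],ori(20,1)))
im=get_image("wrist").copy();cv2.imwrite("pics/w2.png",im[60:360,160:480,::-1])
E
```

```text
t: 5.8
tool_pos: [0.4917, 0.1221, 0.033]
tool_rot: [0.467, 2.758, -0.082]
contact_force: [-2.3, 1.1, -0.1]
opening: 0.0001
grip_force: 0.8
t 5.8 tcpF [-85.2   0.1  33. ] forceF [-2.6  0.3 -0.1] open 0.0001
([0.0, 0.0, 0.0], [0.01, -0.06, -0.02])
```

View pics/w2.png

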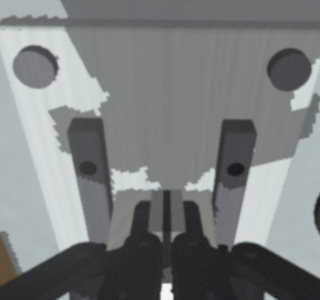

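The closed fingertips rest centred against the block's rear face, at about (168,210) in the crop. I'll push on.

```bash
python3 -m crank '[{"offset":[-0.0019,0,0.0007],"twist":[0,0,0]},{"offset":[-0.0038,0,0.0014],"twist":[0,0,0]},{"offset":[-0.0056,0,0.0021],"twist":[0,0,0]},{"offset":[-0.0075,0,0.0027],"twist":[0,0,0]},{"offset":[-0.0094,0,0.0034],"twist":[0,0,0]},{"offset":[-0.0113,0,0.0041],"twist":[0,0,0]},{"offset":[-0.0132,0,0.0048],"twist":[0,0,0]},{"offset":[-0.015,0,0.0055],"twist":[0,0,0]},{"offset":[-0.0169,0,0.0062],"twist":[0,0,0]}]'; python3 - <<'E'
from h import *
st()
c=get_calibration("top");im=get_image("top")
for d in cut_out("block","top"):
    u=d["rect"][:2];f=toF(ray(c,u,.052))
    if abs(f[1])<.03: print(d["confidence"],np.round(d["rect"],1),f.round(4))
cv2.imwrite("pics/t2.png",cv2.resize(im[140:250,240:340,::-1],None,fx=5,fy=5,interpolation=cv2.INTER_CUBIC))
E
```

```text
t: 6.98
tool_pos: [0.5088, 0.1162, 0.033]
tool_rot: [0.467, 2.758, -0.081]
contact_force: [-2.1, -0.2, -0.5]
opening: -0.0002
grip_force: 1.0
t 6.97 tcpF [-67.1   0.1  33. ] forceF [-1.9 -0.9 -0.5] open -0.0002
0.59 [284.  203.8  24.6  20.4] [-0.024  -0.0044  0.052 ]
```

View pics/t2.png

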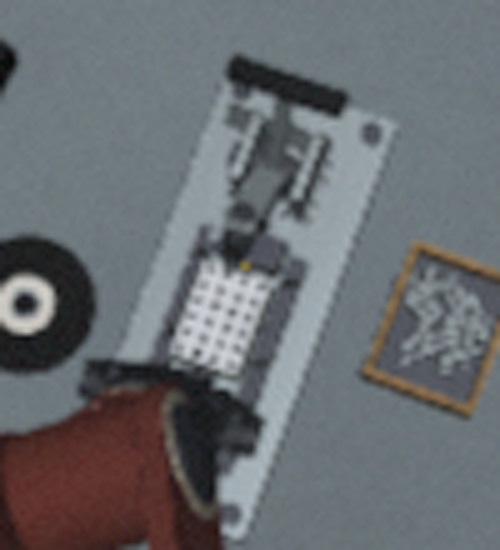

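The block is now close to the stop; the brass pin shows at (245,265) in the crop, just ahead of the block's front edge. Small steps from here.

```bash
python3 -m crank '[{"offset":[-0.0005,0,0.0002],"twist":[0,0,0]},{"offset":[-0.0009,0,0.0003],"twist":[0,0,0]},{"offset":[-0.0014,0,0.0005],"twist":[0,0,0]},{"offset":[-0.0019,0,0.0007],"twist":[0,0,0]}]'; python3 -c "
from h import *
st()"
```

```text
t: 7.58
tool_pos: [0.5106, 0.1155, 0.033]
tool_rot: [0.467, 2.758, -0.081]
contact_force: [-2.2, 0.5, 0.8]
opening: 0.0001
grip_force: 1.1
t 7.58 tcpF [-65.3   0.1  33. ] forceF [-2.2 -0.3  0.8] open 0.0001
```

```bash
python3 -m crank '[{"offset":[-0.0005,0,0.0002],"twist":[0,0,0]},{"offset":[-0.0009,0,0.0003],"twist":[0,0,0]}]'; python3 -c "
from h import *
st()"
```

```text
t: 7.82
tool_pos: [0.5115, 0.1152, 0.033]
tool_rot: [0.467, 2.758, -0.081]
contact_force: [-1.9, 0.9, 0.9]
opening: -0.0004
grip_force: 1.1
t 7.83 tcpF [-64.3   0.1  33. ] forceF [-2.1  0.2  0.9] open -0.0004
```

```bash
cat > g.py <<'E'
import sys
from h import *
st();o=get_obs();f=-R.from_euler("z",V[2]).inv().apply(o["contact_force"])[0]
sys.exit(f>float(sys.argv[1]))
E
c(){ python3 g.py 4.5; }
c && python3 -m crank '[{"offset":[-0.0005,0,0.0002],"twist":[0,0,0]},{"offset":[-0.0009,0,0.0003],"twist":[0,0,0]}]' >/dev/null && c && python3 -m crank '[{"offset":[-0.0005,0,0.0002],"twist":[0,0,0]},{"offset":[-0.0009,0,0.0003],"twist":[0,0,0]}]' >/dev/null && c && python3 -m crank '[{"offset":[-0.0005,0,0.0002],"twist":[0,0,0]},{"offset":[-0.0009,0,0.0003],"twist":[0,0,0]}]' >/dev/null && c && python3 -m crank '[{"offset":[-0.0005,0,0.0002],"twist":[0,0,0]},{"offset":[-0.0009,0,0.0003],"twist":[0,0,0]}]' >/dev/null && c && python3 -m crank '[{"offset":[-0.0005,0,0.0002],"twist":[0,0,0]},{"offset":[-0.0009,0,0.0003],"twist":[0,0,0]}]' >/dev/null && c && python3 -m crank '[{"offset":[-0.0005,0,0.0002],"twist":[0,0,0]},{"offset":[-0.0009,0,0.0003],"twist":[0,0,0]}]' >/dev/null && c
```

```text
t 7.83 tcpF [-64.3   0.1  33. ] forceF [-2.1  0.2  0.9] open -0.0004False
```

```bash
sed -i 's/sys.exit(f>float(sys.argv\[1\]))/sys.exit(int(f>float(sys.argv[1])))/' g.py
c(){ python3 g.py 4.5; }
c && python3 -m crank '[{"offset":[-0.0005,0,0.0002],"twist":[0,0,0]},{"offset":[-0.0009,0,0.0003],"twist":[0,0,0]}]' >/dev/null && c && python3 -m crank '[{"offset":[-0.0005,0,0.0002],"twist":[0,0,0]},{"offset":[-0.0009,0,0.0003],"twist":[0,0,0]}]' >/dev/null && c && python3 -m crank '[{"offset":[-0.0005,0,0.0002],"twist":[0,0,0]},{"offset":[-0.0009,0,0.0003],"twist":[0,0,0]}]' >/dev/null && c && python3 -m crank '[{"offset":[-0.0005,0,0.0002],"twist":[0,0,0]},{"offset":[-0.0009,0,0.0003],"twist":[0,0,0]}]' >/dev/null && c && python3 -m crank '[{"offset":[-0.0005,0,0.0002],"twist":[0,0,0]},{"offset":[-0.0009,0,0.0003],"twist":[0,0,0]}]' >/dev/null && c && python3 -m crank '[{"offset":[-0.0005,0,0.0002],"twist":[0,0,0]},{"offset":[-0.0009,0,0.0003],"twist":[0,0,0]}]' >/dev/null && c
```

```text
t 7.83 tcpF [-64.3   0.1  33. ] forceF [-2.1  0.2  0.9] open -0.0004
t 8.07 tcpF [-63.3   0.1  33. ] forceF [-2.7  0.   1.3] open 0.0001
t 8.32 tcpF [-62.4   0.1  33. ] forceF [-2.5  0.7  0.6] open 0.0
t 8.57 tcpF [-61.5   0.   33. ] forceF [-3.3  0.2  0.5] open 0.0002
t 8.82 tcpF [-60.6   0.   33. ] forceF [-3.  -0.1  1. ] open 0.0001
t 9.07 tcpF [-59.6   0.   33. ] forceF [-2.8 -0.4  0. ] open -0.0002
t 9.32 tcpF [-58.7   0.   33. ] forceF [-2.9 -0.8  1.5] open -0.0
```

```bash
c(){ python3 g.py 5.5; }
c && python3 -m crank '[{"offset":[-0.0005,0,0.0002],"twist":[0,0,0]},{"offset":[-0.0009,0,0.0003],"twist":[0,0,0]}]' >/dev/null && c && python3 -m crank '[{"offset":[-0.0005,0,0.0002],"twist":[0,0,0]},{"offset":[-0.0009,0,0.0003],"twist":[0,0,0]}]' >/dev/null && c && python3 -m crank '[{"offset":[-0.0005,0,0.0002],"twist":[0,0,0]},{"offset":[-0.0009,0,0.0003],"twist":[0,0,0]}]' >/dev/null && c && python3 -m crank '[{"offset":[-0.0005,0,0.0002],"twist":[0,0,0]},{"offset":[-0.0009,0,0.0003],"twist":[0,0,0]}]' >/dev/null && c && python3 -m crank '[{"offset":[-0.0005,0,0.0002],"twist":[0,0,0]},{"offset":[-0.0009,0,0.0003],"twist":[0,0,0]}]' >/dev/null && c && python3 -m crank '[{"offset":[-0.0005,0,0.0002],"twist":[0,0,0]},{"offset":[-0.0009,0,0.0003],"twist":[0,0,0]}]' >/dev/null && c && python3 -m crank '[{"offset":[-0.0005,0,0.0002],"twist":[0,0,0]},{"offset":[-0.0009,0,0.0003],"twist":[0,0,0]}]' >/dev/null && c && python3 -m crank '[{"offset":[-0.0005,0,0.0002],"twist":[0,0,0]},{"offset":[-0.0009,0,0.0003],"twist":[0,0,0]}]' >/dev/null && c
```

```text
t 9.32 tcpF [-58.7   0.   33. ] forceF [-2.9 -0.8  1.5] open -0.0
t 9.57 tcpF [-57.8  -0.   33. ] forceF [-4.   0.3  0.9] open -0.0002
t 9.82 tcpF [-57.6   0.   32.9] forceF [-9.8  0.2  4.2] open -0.0001
```

```bash
python3 -m crank '[{"offset":[-0.0002,0,0.0001],"twist":[0,0,0]},{"offset":[-0.0003,0,0.0001],"twist":[0,0,0]},{"offset":[-0.0003,0,0.0001],"twist":[0,0,0]}]'; python3 -c "
from h import *
st()"
```

```text
t: 10.2
tool_pos: [0.5178, 0.1129, 0.0329]
tool_rot: [0.468, 2.761, -0.082]
contact_force: [-9.6, 3.2, 5.3]
opening: 0.0002
grip_force: 5.0
t 10.2 tcpF [-57.6   0.   32.9] forceF [-10.1  -0.1   5.3] open 0.0002
```

```bash
python3 -m crank '[{"offset":[-0.0002,0,0],"twist":[0,0,0]},{"offset":[-0.0004,0,0],"twist":[0,0,0]},{"offset":[-0.0004,0,0],"twist":[0,0,0]},{"offset":[-0.0004,0,0],"twist":[0,0,0]}]'; python3 -c "
from h import *
st()"
```

```text
t: 10.7
tool_pos: [0.5178, 0.1129, 0.0329]
tool_rot: [0.468, 2.762, -0.082]
contact_force: [-11.2, 3.9, 7.2]
opening: 0.0001
grip_force: 5.8
t 10.7 tcpF [-57.6   0.   32.9] forceF [-11.9  -0.    7.2] open 0.0001
```

```bash
python3 -m crank '[{"offset":[-0.0002,0,-0.0001],"twist":[0,0,0]},{"offset":[-0.0004,0,-0.0001],"twist":[0,0,0]},{"offset":[-0.0004,0,-0.0001],"twist":[0,0,0]},{"offset":[-0.0004,0,-0.0001],"twist":[0,0,0]}]'; python3 -c "
from h import *
st()"
```

```text
t: 11.2
tool_pos: [0.5178, 0.1129, 0.0329]
tool_rot: [0.468, 2.762, -0.082]
contact_force: [-12.0, 4.6, 6.5]
opening: 0.0004
grip_force: 6.2
t 11.2 tcpF [-57.5  -0.   32.9] forceF [-12.8   0.4   6.5] open 0.0004
```

The block is home: the force rose at once, and it was held at 14 N with no movement. I'll retract straight back, then go up and over the clamp.

```bash
python3 -m crank '[{"offset":[0.0019,0,-0.0007],"twist":[0,0,0]},{"offset":[0.0094,0,-0.0034],"twist":[0,0,0]},{"offset":[0.028,0,-0.0103],"twist":[0,0,0]},{"offset":[0.0376,0,-0.0137],"twist":[0,0,0]},{"offset":[0.0206,0,-0.0607],"twist":[0,0,0]},{"offset":[0,0,-0.115],"twist":[0,0,0]},{"offset":[-0.0206,0,-0.171],"twist":[0,0,0]},{"offset":[-0.04,0,-0.22],"twist":[0,0,0]},{"offset":[-0.052,0,-0.26],"twist":[0,0,0]},{"offset":[-0.052,0,-0.26],"twist":[0,0,0]}]'; python3 - <<'E'
from h import *
st();print(rel(W(.165,0,.29),ori(0,1)));
im=get_image("wrist");cv2.imwrite("pics/w3.png",im[:,:,::-1])
E
```

```text
t: 12.45
tool_pos: [0.484, 0.1257, 0.3019]
tool_rot: [0.466, 2.748, -0.077]
contact_force: [-1.0, 0.4, -0.3]
opening: -0.0002
grip_force: 0.0
t 12.45 tcpF [-93.7   1.  301.9] forceF [-1.1  0.  -0.3] open -0.0002
([-0.2382, -0.001, 0.1016], [0.3, 20.47, -0.06])
```

View pics/w3.png

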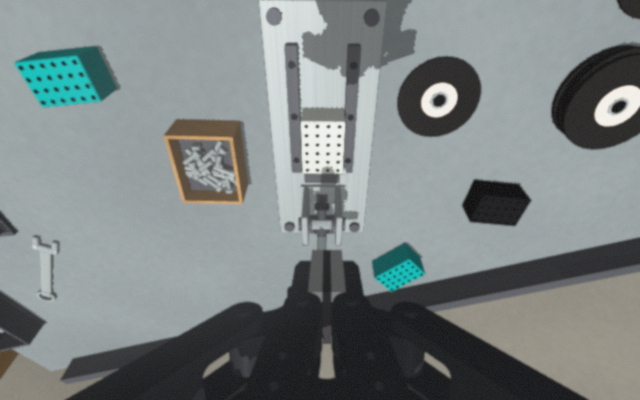

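The block sits against the stop at (323,145–175). I'll move over to the far side of the handle.

```bash
python3 -m crank '[{"offset":[-0.238,-0.001,0.102],"twist":[0.3,20.5,0]},{"offset":[-0.238,-0.001,0.102],"twist":[0.3,20.5,0]},{"offset":[-0.238,-0.001,0.102],"twist":[0.3,20.5,0]},{"offset":[-0.238,-0.001,0.102],"twist":[0.3,20.5,0]},{"offset":[-0.238,-0.001,0.102],"twist":[0.3,20.5,0]},{"offset":[-0.238,-0.001,0.102],"twist":[0.3,20.5,0]},{"offset":[-0.238,-0.001,0.102],"twist":[0.3,20.5,0]}]'; python3 - <<'E'
from h import *
st();print(rel(W(.16,0,.15),ori(0,1)))
im=get_image("wrist");cv2.imwrite("pics/w4.png",im[:,:,::-1])
o=get_obs();c=get_calibration("wrist")
T=np.eye(4);T[:3,:3]=R.from_rotvec(o["tool_rot"]).as_matrix();T[:3,3]=o["tool_pos"];T=T@np.array(c["tool_from_camera"])
print([proj(c,W(.122,y,.157),T).round() for y in(-.04,.04)])
E
```

```text
t: 13.38
tool_pos: [0.7248, 0.0398, 0.28]
tool_rot: [-0.523, -3.086, 0.005]
contact_force: [0.0, 0.4, 1.5]
opening: -0.0002
grip_force: 0.0
t 13.38 tcpF [162.  -1. 280.] forceF [-0.1  0.4  1.5] open -0.0002
([0.0005, 0.0016, 0.1301], [-0.29, -0.65, -0.05])
[array([276., 144.]), array([380., 144.])]
```

View pics/w4.png

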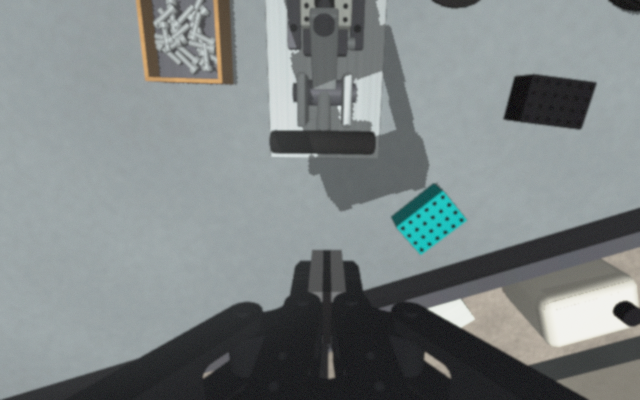

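The handle bar is at (270–375, 142), within 5 px of the prediction. I'll lower behind it.

```bash
python3 -m crank '[{"offset":[0,0.003,0.045],"twist":[0,0,0]},{"offset":[0,0.003,0.09],"twist":[0,0,0]},{"offset":[0,0.003,0.13],"twist":[0,0,0]},{"offset":[0,0.003,0.13],"twist":[0,0,0]},{"offset":[-0.004,0.003,0.13],"twist":[0,0,0]},{"offset":[-0.008,0.003,0.13],"twist":[0,0,0]},{"offset":[-0.011,0.003,0.13],"twist":[0,0,0]},{"offset":[-0.013,0.003,0.13],"twist":[0,0,0]}]' >/dev/null; python3 -c "
from h import *
st()"
```

```text
t 14.43 tcpF [175.5   1.4 151.9] forceF [-0.4 -0.2  0.4] open 0.0001
```

```bash
c(){ python3 g2.py 5; }; sed 's/f=-R/f=R/' g.py > g2.py
python3 -m crank '[{"offset":[0.01,0,0],"twist":[0,0,0]},{"offset":[0.02,0,0],"twist":[0,0,0]},{"offset":[0.026,0,0],"twist":[0,0,0]},{"offset":[0.028,0,0],"twist":[0,0,0]}]' >/dev/null; c && python3 -m crank '[{"offset":[0.001,0,0],"twist":[0,0,0]},{"offset":[0.002,0,0],"twist":[0,0,0]}]' >/dev/null; c && python3 -m crank '[{"offset":[0.001,0,0],"twist":[0,0,0]},{"offset":[0.002,0,0],"twist":[0,0,0]}]' >/dev/null; c && python3 -m crank '[{"offset":[0.0005,0,0],"twist":[0,0,0]},{"offset":[0.001,0,0],"twist":[0,0,0]}]' >/dev/null; c && python3 -m crank '[{"offset":[0.0005,0,0],"twist":[0,0,0]},{"offset":[0.001,0,0],"twist":[0,0,0]}]' >/dev/null; c && python3 -m crank '[{"offset":[0.0005,0,0],"twist":[0,0,0]},{"offset":[0.001,0,0],"twist":[0,0,0]}]' >/dev/null;c
```

```text
t 14.93 tcpF [146.1   1.5 151.2] forceF [-0.2 -0.5  0.2] open 0.0001
t 15.18 tcpF [144.9   1.3 151.2] forceF [-0.7 -0.1 -0. ] open 0.0001
t 15.43 tcpF [142.8   1.3 151.1] forceF [-0.1  0.2 -0.6] open 0.0
t 15.68 tcpF [141.8   1.3 151.2] forceF [0.1 0.5 0.1] open 0.0
t 15.93 tcpF [140.7   1.3 151.2] forceF [ 0.2 -0.1  0.4] open 0.0002
t 16.18 tcpF [140.2   1.3 151.3] forceF [ 3.   0.9 -0.5] open -0.0
```

```bash
c(){ python3 g2.py 14; }; 
python3 -m crank '[{"offset":[0.0005,0,0],"twist":[0,0,0]},{"offset":[0.001,0,0],"twist":[0,0,0]}]' >/dev/null; c && python3 -m crank '[{"offset":[0.0005,0,0],"twist":[0,0,0]},{"offset":[0.001,0,0],"twist":[0,0,0]}]' >/dev/null; c && python3 -m crank '[{"offset":[0.0005,0,0],"twist":[0,0,0]},{"offset":[0.001,0,0],"twist":[0,0,0]}]' >/dev/null; c && python3 -m crank '[{"offset":[0.001,0,0],"twist":[0,0,0]},{"offset":[0.002,0,0],"twist":[0,0,0]}]' >/dev/null; c && python3 -m crank '[{"offset":[0.001,0,0],"twist":[0,0,0]},{"offset":[0.002,0,0],"twist":[0,0,0]}]' >/dev/null;c
```

```text
t 16.43 tcpF [140.1   1.3 151.4] forceF [ 6.2  0.6 -2.4] open -0.0
t 16.68 tcpF [139.7   1.3 151.6] forceF [ 8.4  0.8 -3.8] open -0.0002
t 16.93 tcpF [139.    1.3 152. ] forceF [ 7.6  0.3 -2.4] open -0.0002
t 17.18 tcpF [137.5   1.4 152.7] forceF [ 8.5  0.8 -0.7] open -0.0004
t 17.43 tcpF [136.    1.4 153.4] forceF [ 9.7 -0.2  1.5] open 0.0001
```

```bash
c(){ python3 g2.py 14; }; 
python3 -m crank '[{"offset":[0.001,0,0],"twist":[0,0,0]},{"offset":[0.002,0,0],"twist":[0,0,0]},{"offset":[0.003,0,0],"twist":[0,0,0]}]' >/dev/null; c && python3 -m crank '[{"offset":[0.001,0,0],"twist":[0,0,0]},{"offset":[0.002,0,0],"twist":[0,0,0]},{"offset":[0.003,0,0],"twist":[0,0,0]},{"offset":[0.004,0,0],"twist":[0,0,0]}]' >/dev/null; c && python3 -m crank '[{"offset":[0.001,0,0],"twist":[0,0,0]},{"offset":[0.002,0,0],"twist":[0,0,0]},{"offset":[0.003,0,0],"twist":[0,0,0]},{"offset":[0.004,0,0],"twist":[0,0,0]}]' >/dev/null; c
```

```text
t 17.8 tcpF [133.6   1.4 154.5] forceF [10.3 -0.3  2.6] open -0.0002
t 18.3 tcpF [130.4   1.5 155.9] forceF [10.1  0.   5.1] open -0.0004
t 18.8 tcpF [126.2   1.7 156.3] forceF [ 8.  -0.8  5.2] open 0.0002
```

```bash
c(){ python3 g2.py 14; }; 
python3 -m crank '[{"offset":[0.001,0,0.0005],"twist":[0,0,0]},{"offset":[0.002,0,0.001],"twist":[0,0,0]},{"offset":[0.003,0,0.0015],"twist":[0,0,0]},{"offset":[0.004,0,0.002],"twist":[0,0,0]}]' >/dev/null; c && python3 -m crank '[{"offset":[0.001,0,0],"twist":[0,0,0]},{"offset":[0.002,0,0],"twist":[0,0,0]},{"offset":[0.003,0,0],"twist":[0,0,0]},{"offset":[0.004,0,0],"twist":[0,0,0]}]' >/dev/null; c && python3 -m crank '[{"offset":[0.001,0,0.0005],"twist":[0,0,0]},{"offset":[0.002,0,0.001],"twist":[0,0,0]},{"offset":[0.003,0,0.0015],"twist":[0,0,0]},{"offset":[0.004,0,0.002],"twist":[0,0,0]}]' >/dev/null; c
```

```text
t 19.3 tcpF [120.8   1.7 152.9] forceF [5.7 0.4 4.5] open 0.0002
t 19.8 tcpF [114.6   1.5 150.8] forceF [3.9 0.5 2.2] open 0.0
t 20.3 tcpF [109.    1.3 146.7] forceF [ 1.6 -0.2  1.5] open -0.0003
```

```bash
c(){ python3 g2.py 12; }; 
python3 -m crank '[{"offset":[0.001,0,0],"twist":[0,0,0]},{"offset":[0.002,0,0],"twist":[0,0,0]},{"offset":[0.003,0,0],"twist":[0,0,0]},{"offset":[0.004,0,0],"twist":[0,0,0]}]' >/dev/null; c && python3 -m crank '[{"offset":[0.001,0,0],"twist":[0,0,0]},{"offset":[0.002,0,0],"twist":[0,0,0]},{"offset":[0.003,0,0],"twist":[0,0,0]},{"offset":[0.004,0,0],"twist":[0,0,0]}]' >/dev/null; c;  python3 - <<'E'
from h import *
im=get_image("wrist");s=get_image("scene");A=np.zeros((400,780,3),np.uint8);A[:,:400]=im[:,120:520,::-1];A[:300,400:]=cv2.resize(s[185:285,270:396+1,::-1],(380,300),interpolation=cv2.INTER_CUBIC)
cv2.imwrite("pics/w5.png",A)
E
```

```text
t 20.8 tcpF [105.3   1.3 147.2] forceF [ 0.3 -0.2  0.6] open -0.0001
t 21.3 tcpF [101.6   1.3 147.5] forceF [1.1 0.1 0.1] open -0.0004
```

View pics/w5.png

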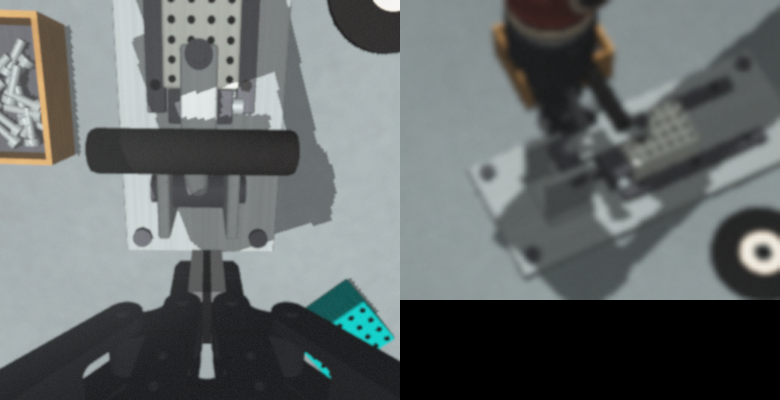

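The clamp has snapped over: the bar is well ahead of the fingers at (190,150), and the arm and pad lie on the block's top at (198,55). I'll withdraw.

```bash
python3 -m crank '[{"offset":[-0.02,0,0],"twist":[0,0,0]},{"offset":[-0.05,0,0],"twist":[0,0,0]},{"offset":[-0.06,0,-0.03],"twist":[0,0,0]},{"offset":[-0.06,0,-0.09],"twist":[0,0,0]},{"offset":[-0.06,0,-0.13],"twist":[0,0,0]},{"offset":[-0.06,0,-0.13],"twist":[0,0,0]},{"offset":[-0.06,0,-0.13],"twist":[0,0,0]}]' >/dev/null; python3 - <<'E'
from h import *
st();o=get_obs();c=get_calibration("wrist");im=get_image("wrist")
T=np.eye(4);T[:3,:3]=R.from_rotvec(o["tool_rot"]).as_matrix();T[:3,3]=o["tool_pos"];T=T@np.array(c["tool_from_camera"])
print("handle shut/centre/open pred",[proj(c,W(x,0,z),T).round() for x,z in((.048,.157),(.085,.165),(.122,.157))])
for q in("block","handle","clamp"):print(q,[(round(d["confidence"],2),np.round(d["rect"])) for d in cut_out(q,"wrist")][:3])
cv2.imwrite("pics/w6.png",im[:,:,::-1])
E
```

```text
t 22.27 tcpF [162.7   1.8 276.1] forceF [ 0.5  0.1 -0.2] open -0.0002
handle shut/centre/open pred [array([324.,  37.]), array([324.,  93.]), array([324., 144.])]
block [(0.96, array([425., 221.,  73.,  74.])), (0.83, array([549., 102.,  93.,  54.]))]
handle [(0.75, array([320.,  52., 120., 100.]))]
clamp [(0.65, array([319.,  53., 116., 104.]))]
```

View pics/w6.png

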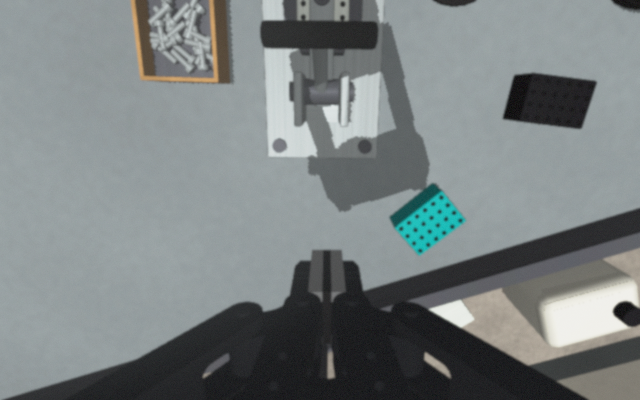

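The bar is at row 34, against 37 predicted for shut. The robot is clear of everything, so I'll hand in.

```bash
python3 -c "
from station import *
print(finish_job())"
```

```text
the job is handed in; nothing more can be done
None
```

The job is handed in after about 22 s: the block was seated against the end stop with about 14 N, the rocker clamp snapped shut on it with readings below about 12 N, and the arm was clear; the hand-in returned no verdict.

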